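Hang the upholstery nozzle in the notch of the accessory tub's rail

TASK

Pick up the upholstery nozzle and lay its orange hook over the blue rail on the robot-side rim of the grey accessory tub, with the nozzle outside the tub and the hook resting lightly on top of the rail to one side of its notch. Then slide it along the rail, still in gentle contact, until the hook drops into the notch, let it settle all the way down there, and leave it hanging by itself. Never press or push hard on the tub with it (stay under about 30 N), and leave everything else on the table where it is.

Things in the scene. Friction and masses are not known exactly. Their poses are not given: they have to be found in the camera images.
- nozzle: Loose black upholstery nozzle, about 0.22 kg (+-30 percent), standing upright on its mouth at the left or right of the robot. Origin on the table under the neck's axis, z up. Mouth block 44 mm in x (-31 to +13 mm) by 100 mm in y, 30 mm high. Neck: rectangular column 26 mm (x) by 30 mm (y), centred on the origin, up to 165 mm. The orange hook sticks out of its +x face.
- grip (a point): Point on the neck's axis, 138 mm above the nozzle's origin, for the TCP to grip with the fingers closing along the nozzle's y (30 mm wide): the fingertips then stay above the hook. Axes as the nozzle's.
- hook (a point): Centre of the underside of the orange hook's strap, which bears on the rail or wall: 18.5 mm in +x and 100 mm up from the nozzle's origin, same axes. Strap 24 mm wide (y), 6 mm thick. Its lip, 6 mm thick (x 24 to 30 mm from the origin), reaches 24 mm below the strap; the throat between neck and lip is 11 mm in x and opens downward.
- tub: Fixed grey open tub, 220 mm (x) by 360 mm (y) by 140 mm high, walls 5 mm; place and yaw vary, it does not move. Origin: centre of its underside; its -x wall faces the robot and carries a blue rail. The vacuum parts inside are fixed and lie clear of that wall.
- rim_mid (a point): Middle of the top of the tub's robot-side wall, in the centre of its 5 mm thickness, 140 mm above the table. Axes as the tub's: x across the wall into the tub, y along the wall. A seated hook has point hook on this line at this height, and the nozzle's +x points along the tub's +x. The wall is rigid.
- rail_mid (a point): Point 14 mm above rim_mid, at the height of the blue rail's top (154 mm). The rail is rigid and immovable: two bars in line along y, each 115 mm long, 6 mm thick in x (centred on the wall), 14 mm high, with a notch 29.6 mm wide between them, down to the wall top. The notch's place is not measured: its centre is within 40 mm in y of this point (seen from above, or found by feel).
- elbow: Loose black elbow connector with a brass band, 60 by 50 mm foot, 74 mm high, origin under its centre; it stands on the other hand from the nozzle. Leave alone.
- spray: Loose white bottle with blue label and cap, 60 mm across, 170 mm high, origin under its centre. Leave alone.
- redbox: Loose red box 70 by 90 by 50 mm, origin under its centre. Leave alone.
- tape: Loose roll of tape lying flat, 90 mm across, 24 mm high, origin under its centre. Leave alone.
- driver: Loose screwdriver with yellow handle, lying along its x axis. Leave alone.
- jar: Loose amber jar with steel cap, 60 mm across, 80 mm high, origin under its centre. Leave alone.

How it is judged:
By the outcome, as a careful person would: the job done as asked, in the order asked, and still so for the second after the job is handed in, with the robot touching nothing.
It also fails if it takes over 72 s, if anything falls off the work surface, if the arm or the gripper's body presses on something with over 40 N, if the wrist force passes 120 N, or if a joint passes its speed limit or range.

ROBOT

A 6-joint arm with a two-finger parallel gripper is mounted at the origin on the work surface. World frame = base frame: x ahead of the robot, y to its left, z up, the work surface at z = 0. Lengths are in mm, angles in rad, forces in N, time in s.
With the tool pointing down it reaches from about 275 to 825 mm from the base axis. Payload 5.2 kg.
Tool frame: the origin (TCP) lies between the finger pads, 19 mm behind the fingertips; this is the grasp point; z points along the fingers, y is the line along which they close (so a half turn about z gives the same grasp; the last joint's range is limited). The gripper opens to 93 mm and grips with 3 to 60 N. Pads are 15 mm wide; open, the fingers measure 128 mm over their backs; the gripper's body (75 mm by 188 mm) begins 65 mm behind the grasp point.
Start: joints at [1.081, 0.259, 1.535, -0, 1.348, -0.203], TCP at [155.564, 527.546, 237.453] pointing down, gripper open.
Joint ranges: [-3.14, 3.14], [-0.91, 2.08], [0.19, 2.58], [-1.22, 4.36], [0.22, 2.71], [-3.12, 3.12]. Speed limits (rad/s): [2.57, 2.57, 3.14, 3.14, 3.14, 3.14].

INTERFACE

Orientations are given as [roll, pitch, yaw] about the fixed x, y, z axes, in that order (R = Rz(yaw) Ry(pitch) Rx(roll)).
In Python, from bench import robot gives the robot as it stands. The module is installed in compiled form; this text tells all that it offers. Calls block until the motion is done:
- robot.move_ptp(position, orientation): joint-space move of the TCP to a pose.
- robot.move_linear(position, ori=None, speed=150, f_stop=None): straight line of the TCP; ori=None keeps the orientation; speed is the mean speed in mm/s. With f_stop (N) it stops when the force on the tool has changed by that much, and returns True; else False.
- robot.move_j(angles): joint-space move.
- robot.move_gripper(opening): opening from 0.0 (shut) to 1.0 (fully open); the grip force is fixed at half the most; returns when the fingers have stopped.
- robot.sleep(seconds).
- robot.inverse_kinematics(position, orientation): joint angles nearest the present ones, or None.
- robot.get_image(name): name is "scene" or "top" or "wrist"; returns a dict with "img" (400x640x3 uint8, blue, green, red), "fovy" (degrees; the focal length in pixels is half the picture's height over the tangent of half this angle, whatever the lens; pixels are square), "cx", "cy" (the principal point, pixels), "eye" and "orientation" of the camera in the world. Camera axes: x right, y down, z forward; pixel columns grow to the right and rows downward; lengths in mm; the calibration is good to about 2 mm. The wrist camera is an equidistant fisheye: a pixel r from the principal point sees the ray r / f radians off the axis. A picture is of the moment at which its call begins. There is no depth.
A pose or a line that the arm cannot do raises robot.MotionError and nothing moves.
- robot.hand_in(): hands the job in; it is judged then, once.
Readings, each from a call of its own:
- robot.current_t(): time.
- robot.current_qpos(): joint angles.
- robot.current_joint_vel(): joint speeds.
- robot.current_joint_efforts(): joint torques, N m.
- robot.current_tcp_pos(): TCP position.
- robot.current_eef_rot(): TCP orientation.
- robot.current_contact_force(): force on the tool from outside, world axes, zero at the start.
- robot.current_ft_torque(): the same for the moment, N m.
- robot.current_gripper_width(): opening from 0.0 (shut) to 1.0 (fully open).
- robot.current_finger_force(): force on a finger pad.
Only numpy, scipy, OpenCV 4.12 (cv2) and the standard library are available. Lean on these libraries where they do the work, as an engineer would, in place of code of your own. Each camera call takes 0.05 s, during which the arm holds its last target. There are 200 camera calls.

## Working session

There is one attempt and no reset: what is moved stays moved. The work goes in short steps, each a Python script; the robot and the scene stay as the last script left them, time stands still between calls to the robot, and variables do not carry over. Pictures are saved under pics/ and viewed, at most 10 in all, crops included, and the job is handed in when it is done.

```bash
mkdir -p pics; python3 - <<'E'
from bench import robot
import cv2,numpy as np
for n in("scene","top","wrist"):
    d=robot.get_image(n); cv2.imwrite(f"pics/{n}0.png",d["img"])
    print(n,d["fovy"],d["cx"],d["cy"],d["eye"],np.array(d["orientation"]).tolist())
print(robot.current_t(),robot.current_eef_rot())
E
```

```text
scene 50.70402782574937 311.35167226330833 192.55776171595843 [1547.54503688  133.19203598  785.33806503] [-2.165035542894274, -0.017512017076638076, 1.7298735985397569]
top 46.995732331977315 311.57552779390176 202.4736938775639 [ 302.52925224   -8.74565436 1633.55533035] [-2.958502559379699, -0.007716941814020384, -1.5431092359641196]
wrist 65.70646984690485 314.5857601787053 204.40544380033384 [ 87.41254736 548.46267975 385.53030871] [2.8821875056356703, 0.002026392263612564, 1.2844552832606553]
0.15 [-3.14021495e+00 -2.75655126e-04  2.85477487e+00]
```

View pics/scene0.png

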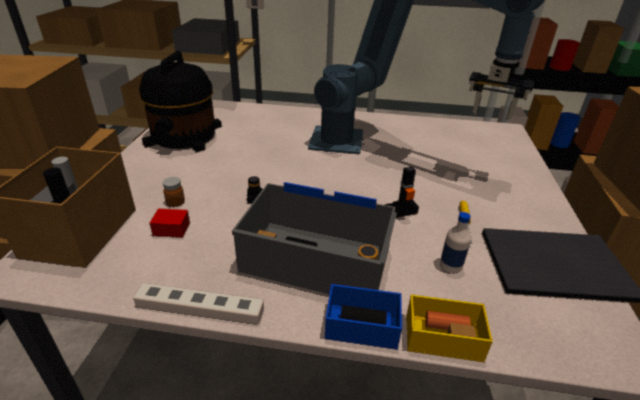

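View pics/top0.png

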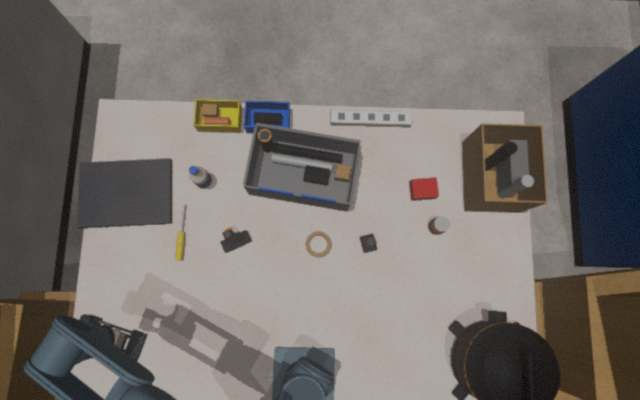

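The top view shows the nozzle at about (237,238) with its hook toward (229,230). The tub's rail runs from (257,189) to (338,202) with the notch near (292,195), and the elbow is at (369,242).

```bash
cat > h.py <<'E'
from bench import robot
import cv2,numpy as np
from scipy.spatial.transform import Rotation as R
def ray(d,u,v,wrist=False):
    f=200/np.tan(np.radians(d["fovy"])/2); x,y=(u-d["cx"]),(v-d["cy"])
    if wrist:
        r=np.hypot(x,y)+1e-9; t=r/f; c=np.array([np.sin(t)*x/r,np.sin(t)*y/r,np.cos(t)])
    else: c=np.array([x/f,y/f,1])
    return np.array(d["eye"]),R.from_euler("xyz",d["orientation"]).apply(c)
def at(d,u,v,z,wrist=False):
    e,k=ray(d,u,v,wrist); return e+k*(z-e[2])/k[2]
def tri(*rays):
    A=0;b=0
    for e,k in rays:
        k=k/np.linalg.norm(k);P=np.eye(3)-np.outer(k,k);A=A+P;b=b+P@e
    return np.linalg.solve(A,b)
def proj(d,p,wrist=False):
    f=200/np.tan(np.radians(d["fovy"])/2)
    c=R.from_euler("xyz",d["orientation"]).inv().apply(np.array(p)-d["eye"])
    if wrist:
        r=np.hypot(c[0],c[1]); t=np.arctan2(r,c[2]); return d["cx"]+f*t*c[0]/r,d["cy"]+f*t*c[1]/r
    return d["cx"]+f*c[0]/c[2],d["cy"]+f*c[1]/c[2]
E
python3 - <<'E'
from h import *
np.set_printoptions(precision=1,suppress=True)
d=robot.get_image("top")
for n,u,v,z in[("noz",237,239,30),("rail l",257,189,154),("rail r",338,202,154),("notch",292,195,154),("corner",247,188,140),("corner",348,208,140)]: print(n,at(d,u,v,z))
img=cv2.resize(d["img"][110:260,150:370],None,fx=3.6,fy=3.6,interpolation=cv2.INTER_CUBIC)
img=np.clip(img.astype(float)*1.8,0,255).astype(np.uint8)
cv2.imwrite("pics/topc.png",img)
E
```

```text
noz [462.5 243.6  30. ]
rail l [616.5 167.9 154. ]
rail r [580.8 -99.  154. ]
notch [599.8  52.3 154. ]
corner [621.9 202.9 140. ]
corner [ 564.3 -133.2  140. ]
```

View pics/topc.png

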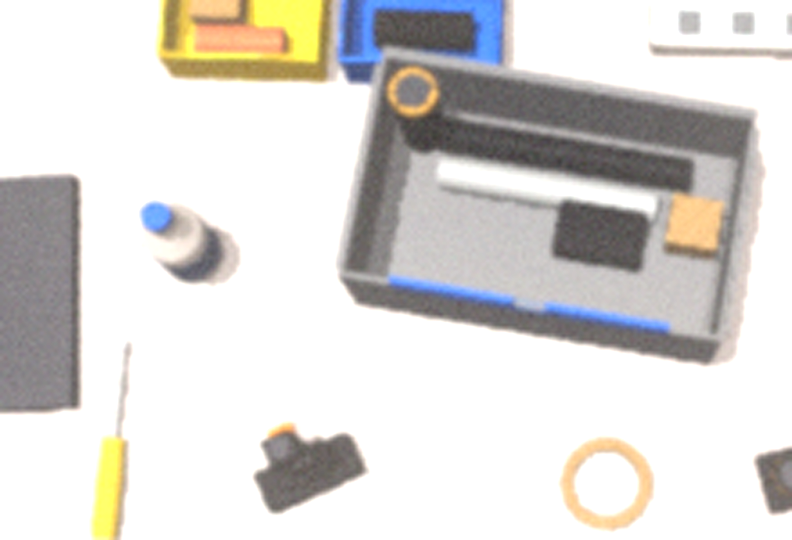

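The crop shows the nozzle's mouth from (265,500) to (360,455) with the hook up and to the left, so its yaw is about 0.44. The notch is at about (529,302) in the crop. Next I take closer wrist views.

```bash
python3 - <<'E'
from h import *
import pickle
V={}
def take(n,p,yaw):
    robot.move_ptp(p,[np.pi,0,yaw]); V[n]=robot.get_image("wrist")
take("n1",[430,190,320],.44)
take("n2",[490,260,300],.44)
take("r1",[600,100,330],-.15)
take("r2",[600,10,330],-.15)
pickle.dump(V,open("V.pkl","wb"))
def b(i): return np.clip(i.astype(float)*1.6,0,255).astype(np.uint8)
for k in "nr":
    cv2.imwrite(f"pics/{k}.png",np.vstack([b(V[k+"1"]["img"])[50:350],b(V[k+"2"]["img"])[50:350]]))
print(robot.current_t(),robot.current_qpos(),[V[k]["eye"] for k in V])
E
```

```text
3.75 [-1.67188424e-01  3.08846522e-01  1.24418308e+00  8.31605443e-04
  1.58871856e+00  1.55179698e+00] [array([494.01343907, 221.856163  , 468.64456222]), array([554.12103416, 292.72843629, 447.43771116]), array([669.47759762,  90.90330381, 479.01647915]), array([669.74405795,   1.14251836, 478.86171481])]
```

View pics/n.png

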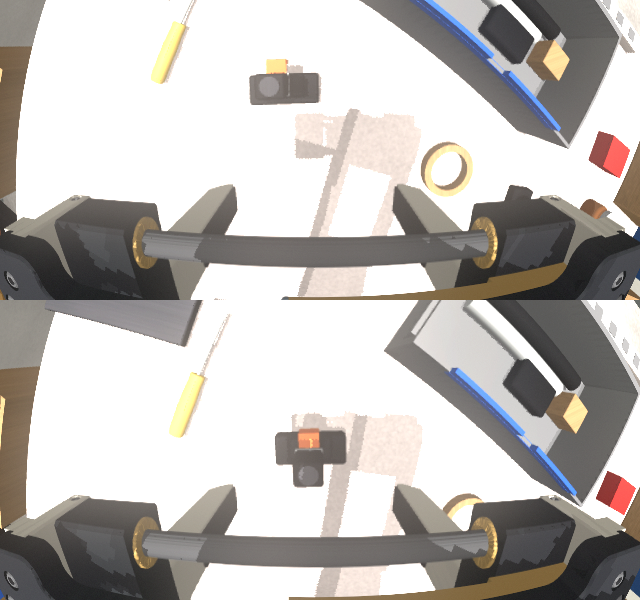

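View pics/r.png

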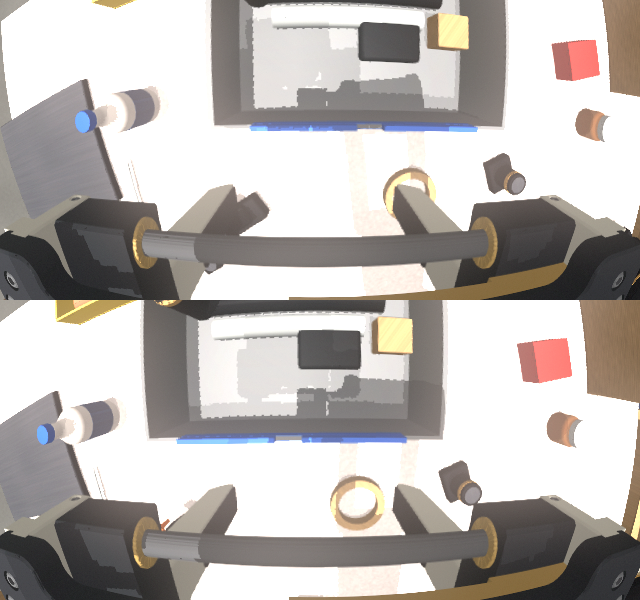

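Both views show the nozzle aligned with the tool at yaw 0.44, with the hook in +x. In the rail views the notch is at (370,127) in r1 and (288,439) in r2. I'll zoom in for precise pixels.

```bash
python3 - <<'E'
from h import *
import pickle
V=pickle.load(open("V.pkl","rb"))
def crop(k,u,v,g):
    i=V[k]["img"][v:v+75,u:u+100].astype(float)*g
    i=cv2.resize(np.clip(i,0,255).astype(np.uint8),None,fx=4,fy=4,interpolation=cv2.INTER_CUBIC)
    for a in range(0,100,10):
        cv2.line(i,(a*4,0),(a*4,4 if a%50 else 12),(0,0,255),1)
        if a<75: cv2.line(i,(0,a*4),(4 if a%50 else 12,a*4),(0,0,255),1)
    return i
cv2.imwrite("pics/z.png",np.vstack([np.hstack([crop("n1",240,95,2.5),crop("n2",260,170,2.5)]),np.hstack([crop("r1",320,140,1.6),crop("r2",240,150,1.6)])]))
for k in("r1","r2"):
    hsv=cv2.cvtColor(V[k]["img"],cv2.COLOR_BGR2HSV); m=cv2.inRange(hsv,(105,120,60),(125,255,255)); m[:150]=0;m[220:]=0; m[:,:160]=0
    n,_,s,c=cv2.connectedComponentsWithStats(m)
    print(k,[(s[i].tolist(),c[i].round(1).tolist()) for i in range(1,n) if s[i][4]>60])
E
```

```text
r1 [([295, 175, 38, 6, 91], [313.5, 178.3]), ([250, 176, 18, 5, 84], [258.7, 178.1]), ([385, 176, 93, 6, 402], [432.9, 178.3])]
r2 [([177, 187, 97, 7, 498], [224.2, 190.5]), ([302, 187, 21, 5, 77], [311.6, 189.4]), ([341, 188, 65, 4, 255], [373.6, 189.5])]
```

View pics/z.png

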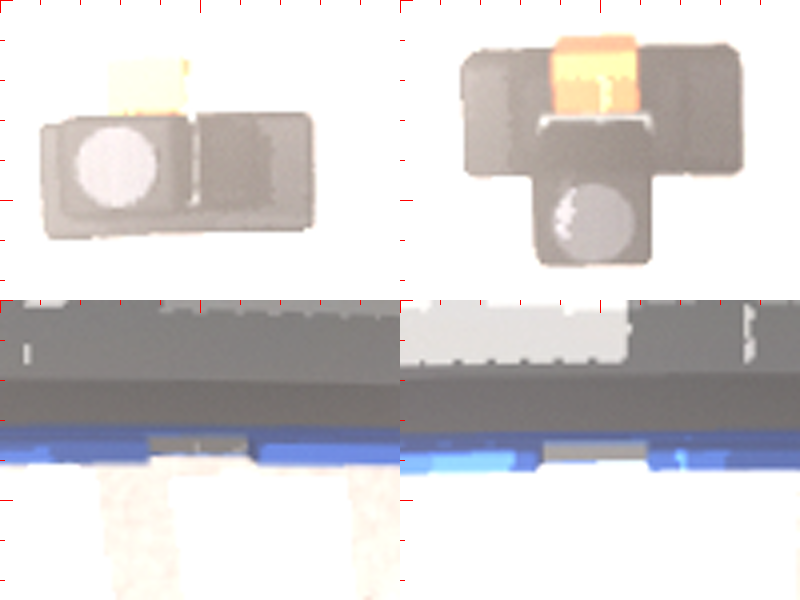

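```bash
python3 - <<'E'
from h import *
import pickle
np.set_printoptions(precision=1,suppress=True)
V=pickle.load(open("V.pkl","rb"))
r=lambda k,u,v:ray(V[k],u,v,True)
print("necktop",tri(r("n1",268.8,136.8),r("n2",308.3,225.5)))
print(at(V["n1"],268.8,136.8,165,1),at(V["n2"],308.3,225.5,165,1))
for k,a,b in[("n2",(276.7,213.7),(345.5,213.3)),("n1",(251.5,154.5),(318,152.5))]:
    p,q=at(V[k],*a,30,1),at(V[k],*b,30,1); w=p-q; print("mouth back edge",p,q,np.linalg.norm(w),"yaw",np.arctan2(-w[0],w[1]))
P={}
for n,a,b in[("nL",(357,178.8),(275,190)),("nR",(384.5,178.8),(302,190)),("eL",(250,178.5),(177,191)),("eR",(478,178.5),(406,189.5))]:
    P[n]=[at(V["r1"],*a,154,1),at(V["r2"],*b,154,1)]; print(n,tri(r("r1",*a),r("r2",*b)),*P[n])
w=np.mean(P["eL"],0)-np.mean(P["eR"],0); print("len",np.linalg.norm(w),"yaw",np.arctan2(-w[0],w[1]), "notch c",np.mean(P["nL"]+P["nR"],0),"mid",np.mean(P["eL"]+P["eR"],0))
d=robot.get_image("top")
for c in[(529,302),(390,280),(668,327)]: print("top",at(d,150+c[0]/3.6,110+c[1]/3.6,154))
print("top neck",at(d,150+285/3.6,110+446/3.6,165))
E
```

```text
necktop [464.1 256.9 165.9]
[463.8 257.2 165. ] [464.  256.6 165. ]
mouth back edge [417.6 287.2  30. ] [459.8 199.6  30. ] 97.22921792424802 yaw 0.4495168417173189
mouth back edge [416.8 285.6  30. ] [459.3 200.1  30. ] 95.47304242068728 yaw 0.4615888872351583
nL [605.4  54.4 151.1] [605.3  54.7 154. ] [606.5  53.9 154. ]
nR [601.9  24.9 155.1] [601.2  24.7 154. ] [602.1  25.  154. ]
eL [623.  168.9 152.5] [622.9 168.5 154. ] [623.5 168.1 154. ]
eR [588.5 -86.2 161.7] [586.8 -90.5 154. ] [586.2 -88.3 154. ]
len 260.3247737946183 yaw -0.14152362688030806 notch c [603.8  39.6 154. ] mid [604.9  39.5 154. ]
top [604.   36.2 154. ]
top [620.7 163.8 154. ]
top [584.5 -90.9 154. ]
top neck [464.7 248.4 165. ]
```

The nozzle is at (464,257) with yaw 0.455, and the necktop triangulates to z = 166. The notch centre is at about (604,39) with tub yaw -0.142. Now I grasp.

```bash
python3 - <<'E'
from h import *
import pickle
np.set_printoptions(precision=2,suppress=True)
y=.455
robot.move_ptp([464,257,270],[np.pi,0,y])
robot.move_linear([464,257,138],speed=120,f_stop=15)
print(robot.current_tcp_pos()); robot.move_gripper(0.0)
print(robot.current_gripper_width()*93,robot.current_finger_force(),robot.current_contact_force())
robot.move_linear([464,257,270],speed=150)
robot.sleep(.3); print("held",robot.current_contact_force(),robot.current_ft_torque(),robot.current_gripper_width()*93)
yt=-.142; X=np.array([np.cos(yt),np.sin(yt),0]);Y=np.array([-np.sin(yt),np.cos(yt),0])
N=np.array([603.8,39.0,154])
tcp=N-18.5*X+45*Y+[0,0,38+70]-70*X
robot.move_ptp(tcp,[np.pi,0,yt]); robot.sleep(.3)
d=robot.get_image("wrist"); pickle.dump(d,open("H.pkl","wb"))
t=robot.current_tcp_pos(); print(t,tcp,robot.current_eef_rot(),robot.current_contact_force(),robot.current_t())
i=np.clip(d["img"][100:400,160:480].astype(float)*2,0,255).astype(np.uint8)
i=cv2.resize(i,None,fx=2,fy=2,interpolation=cv2.INTER_CUBIC)
for a in(6.5,30.5) :pass
for dx in(13,30):
    for dy in(-12,12):
        u,v=proj(d,t+dx*X+dy*Y+[0,0,-32],True); print(dx,dy,u,v); cv2.circle(i,(int((u-160)*2),int((v-100)*2)),3,(0,255,0),-1)
for dx in(-31,13):
    for dy in(-50,50):
        u,v=proj(d,t+dx*X+dy*Y+[0,0,-108],True); cv2.circle(i,(int((u-160)*2),int((v-100)*2)),3,(255,0,255),-1)
cv2.imwrite("pics/held.png",i)
E
```

```text
[464.62 257.1  138.72]
29.73422995550819 29.974394738674164 [ 0.27 -0.19 -0.78]
held [-0.51  0.47 -2.36] [-0.01  0.18 -0.  ] 29.974732201428456
[522.34  97.09 262.14] [522.56  96.07 262.  ] [-3.14 -0.   -0.14] [ 0.54 -0.02 -1.82] 9.5667
13 -12 335.99371878572606 219.90004943052466
13 12 296.87681313105435 219.80633996974692
30 -12 336.5834967471807 192.85851786746505
30 12 296.5338513325691 192.74477245869997
```

View pics/held.png

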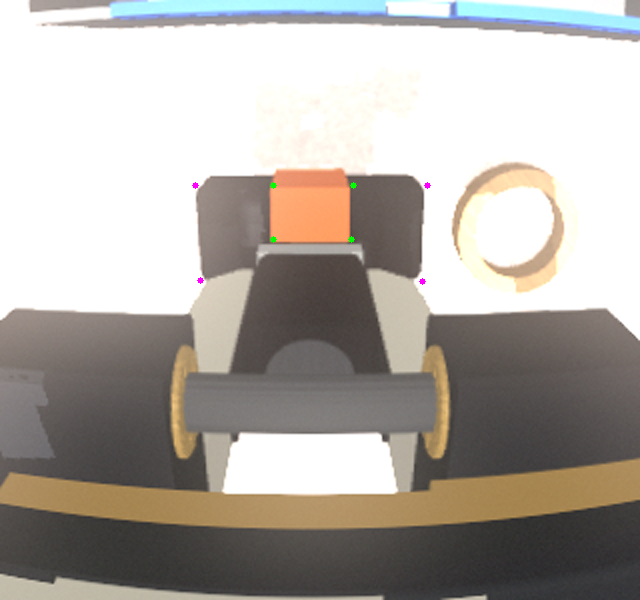

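The projected hook corners (270–352, 185–240) match the hook to within about 1 px, so the grasp is as planned. Now I lay the hook on the left bar.

```bash
cat >> h.py <<'E'
np.set_printoptions(precision=2,suppress=True)
yt=-.142; X=np.array([np.cos(yt),np.sin(yt),0]);Y=np.array([-np.sin(yt),np.cos(yt),0])
N=np.array([603.8,39.3,154]); O=[np.pi,0,yt]
def tgt(x,y,z): return N+(x-18.5)*X+y*Y+[0,0,38+z]   # hook at x,y,z relative to notch centre at rail top
def st(m=""):
    p=np.array(robot.current_tcp_pos()); q=p-tgt(0,0,0); f=np.array(robot.current_contact_force())
    print(m,"hook rel",np.array([q@X,q@Y,q[2]]),"F",np.array([f@X,f@Y,f[2]]),"T",np.array(robot.current_ft_torque()),"t %.2f"%robot.current_t())
E
python3 - <<'E'
from h import *
robot.move_linear(tgt(-70,45,40),ori=O,speed=100)
robot.move_linear(tgt(0,45,40),speed=80); robot.sleep(.3); st("over")
robot.move_linear(tgt(0,45,8),speed=40,f_stop=5); robot.sleep(.2); st("near")
print(robot.move_linear(tgt(0,45,-6),speed=8,f_stop=2.5)); st("contact"); robot.sleep(.3); st()
E
```

```text
over hook rel [-0.21 45.07 40.21] F [-0.65  0.29 -0.65] T [ 0.04  0.14 -0.  ] t 11.34
near hook rel [ 0.18 45.03  8.35] F [ 0.19 -0.41 -1.67] T [0.04 0.2  0.03] t 12.49
True
contact hook rel [-0.04 44.99 -0.24] F [-0.2  -0.39  4.93] T [0.01 0.13 0.01] t 13.54
 hook rel [-0.05 44.99 -0.25] F [-0.25  0.25  6.48] T [-0.05  0.1   0.03] t 13.84
```

```bash
cat >> h.py <<'E'
def frel():
    f=np.mean([robot.current_contact_force() for _ in range(1)],0); return np.array([f@X,f@Y,f[2]])
E
python3 - <<'E'
from h import *
x,y,z=0.,45.,-.4
while y>-8:
    y-=4 if y>9 else 1.5
    hit=robot.move_linear(tgt(x,y,z),speed=20,f_stop=10); robot.sleep(.1)
    f=frel(); q=robot.current_tcp_pos()[2]-tgt(0,0,0)[2]
    print("cmd %.1f %.1f %.2f"%(x,y,z),"z %.2f"%q,f,hit,"%.2f"%robot.current_t())
    if hit: break
    if y<9 and f[2]<0 and q<-.6: print("drop?"); break
    z+=np.clip((f[2]-3)*.06,-.3,.3)
    if abs(f[0])>3: x+=np.clip(f[0]*.05,-.3,.3)
st()
E
```

```text
cmd 0.0 41.0 -0.40 z -0.15 [-0.5   0.63  4.15] False 14.30
cmd 0.0 37.0 -0.33 z -0.19 [0.25 1.76 5.81] False 14.75
cmd 0.0 33.0 -0.16 z -0.16 [-0.16  1.23  4.47] False 15.20
cmd 0.0 29.0 -0.07 z -0.16 [0.13 1.47 3.54] False 15.65
cmd 0.0 25.0 -0.04 z -0.13 [-1.39  0.7   1.57] False 16.10
cmd 0.0 21.0 -0.13 z -0.14 [-0.02  1.09  2.74] False 16.55
cmd 0.0 17.0 -0.14 z -0.15 [0.72 1.14 2.96] False 17.00
cmd 0.0 13.0 -0.15 z -0.17 [-0.53  1.08  2.6 ] False 17.45
cmd 0.0 9.0 -0.17 z -0.20 [-0.62  0.04  2.69] False 17.90
cmd 0.0 7.5 -0.19 z -0.19 [-0.45  1.62  1.45] False 18.25
cmd 0.0 6.0 -0.28 z -0.26 [0.15 0.74 2.37] False 18.60
cmd 0.0 4.5 -0.32 z -0.39 [0.41 0.31 1.32] False 18.95
cmd 0.0 3.0 -0.42 z -1.03 [-0.27 -0.64 -0.85] False 19.30
drop?
 hook rel [-0.45  2.76 -1.03] F [-0.27 -0.64 -0.85] T [-0.01  0.16 -0.01] t 19.30
```

At y = 3 the support vanished, as predicted for the notch edge. I centre on the notch and lower gently to the wall top.

```bash
python3 - <<'E'
from h import *
print(robot.move_linear(tgt(0,0.3,-1.5),speed=10,f_stop=6)); robot.sleep(.1); st("centre")
h=robot.move_linear(tgt(0,0.3,-11.5),speed=15,f_stop=5); st(h); 
if not h:
    h=robot.move_linear(tgt(0,0.3,-18),speed=6,f_stop=3); st(h)
robot.sleep(.2); st()
E
```

```text
False
centre hook rel [ 0.04  0.3  -1.47] F [-0.3  -0.41 -1.71] T [-0.03  0.14 -0.04] t 19.84
False hook rel [  0.06   0.3  -11.47] F [-0.21 -0.37 -1.57] T [ 0.05  0.15 -0.01] t 20.66
True hook rel [  0.     0.29 -14.18] F [-1.49  0.72  4.54] T [0.   0.15 0.01] t 21.26
 hook rel [ -0.     0.31 -14.15] F [-1.45  0.11  6.18] T [ 0.01  0.14 -0.  ] t 21.46
```

```bash
python3 - <<'E'
from h import *
robot.move_linear(tgt(0,0.3,-14.05),speed=5); robot.sleep(.2); st("relaxed")
robot.move_gripper(1.0); robot.sleep(.3); st("open")
robot.move_linear(tgt(0,0.3,60),speed=80,f_stop=8); st()
robot.move_linear(tgt(-60,0.3,130),speed=120); robot.sleep(.5)
i=robot.get_image("wrist")["img"][50:350,120:520]; s=robot.get_image("scene")["img"][150:260,200:440]
g=lambda a,k:cv2.resize(np.clip(a.astype(float)*2,0,255).astype(np.uint8),k,interpolation=cv2.INTER_CUBIC)
cv2.imwrite("pics/end.png",np.vstack([g(i,(400,300)),g(s,(400,183))])); st()
E
```

```text
relaxed hook rel [  0.08   0.33 -14.11] F [ 0.38 -0.43  2.37] T [-0.   -0.09  0.01] t 22.12
open hook rel [  0.     0.29 -14.05] F [-0.66 -0.85  0.5 ] T [-0.03  0.16 -0.04] t 23.52
 hook rel [-0.38  0.3  59.3 ] F [ 0.46  0.63 -1.03] T [-0.06  0.14  0.02] t 24.60
 hook rel [-59.96   0.3  129.94] F [ 0.14 -0.5  -0.71] T [ 0.01  0.11 -0.03] t 26.12
```

View pics/end.png

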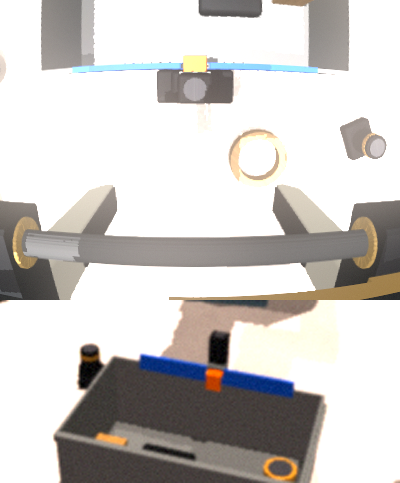

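The nozzle hangs outside the tub with the hook in the notch, at (195,65) in the wrist view and (214,380) in the scene crop. Both bars are flush beside it, and the tape and elbow are undisturbed.

```bash
python3 -c "
from bench import robot
print(robot.hand_in())"
```

```text
the job is handed in; nothing more can be done
None
```

The nozzle now hangs by itself with its hook fully down in the rail notch; every force reading while it touched the tub stayed under about 7 N, and the job was handed in at about 26 s.

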